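Tip the standing insert into its nest and push it home

ROBOT

A 6-joint arm with a two-finger parallel gripper is mounted at the origin on a cart in front of the work surface, level with it; the furniture and walls round the work are solid. World frame = base frame: x ahead of the robot, y to its left, z up, the work surface at z = 0. Lengths are in m, angles in degrees, forces in N, time in s.
With the tool pointing down it reaches from about 0.225 to 0.875 m from the base axis. Payload 3.4 kg.
Tool frame: the origin (TCP) lies midway between the tips of the shut fingers; the grasp point (between the pads) lies 19 mm behind it (bot.pinch_z is the distance from the TCP to the grasp point, in m); z points along the fingers, x is the direction in which the jaws open and shut, and the axes are right-handed (so a half turn about z gives the same grasp; the last joint's range is limited). The gripper opens to 85 mm and grips with 20 to 120 N. Pads are 22 mm wide; open, the fingers measure 114 mm over their backs; the gripper's body (76 mm by 85 mm) begins 54 mm behind the grasp point. The pads swing forward as they close: fully open they stand 13 mm farther back than shut.
Start: joints at [61.077, 15.808, 86.224, -0, 77.962, -6.933], TCP at [0.215, 0.533, 0.231] pointing down, gripper open.
Joint ranges: [-165.64, 165.64], [-43.16, 119.46], [12.63, 154.43], [-67.54, 247.53], [6.08, 155.33], [-154.97, 154.97]. Speed limits (degrees/s): [147.25, 147.25, 180, 180, 180, 180].

INTERFACE

Orientations are given as a 3x3 rotation matrix whose columns are the frame's x, y, z axes.
In Python, from workcell import bot gives the robot as it stands.
- The arm moves only by the tool apply_moves, never from a script. Its argument "moves" is a list of rows, each an object of numbers: "x", "y", "z": the shift along the world's x, y, z in units of 40 mm (1.0 is 40 mm); "wx", "wy", "wz": the turn, a rotation vector about the world's x, y, z in units of 8 degrees (1.0 is 8 degrees); "fingers": the closure, from -1 (fully open) to 1 (shut). A call has 1 to 12 rows; each row is the pose to reach, as a shift and turn from the pose commanded when the call began; what a row does not reach only later rows make up. A row lasts 1/8 s, in which the tool goes at most 62.5 mm and 10.7 degrees, less where a joint would pass 70% of its speed; a pose out of reach is approached as far as the arm can. A call with a gripper value outside its range is refused whole. The fingers move at their own pace and stop on an object; the grip force is fixed at half the most. Time passes only in rows, so rows that repeat a pose let the fingers close. It gives the time, the measured TCP pose, the force and the opening at its end, in the units of the state.
- bot.read_state(): the state, without advancing time (a new reading comes with each control period).
- bot.read_camera(name): name is "scene" or "top"; returns a dict with "color" (400x640x3 uint8, red, green, blue), "intrinsics" (3x3 intrinsics, pixels), "pose" (4x4, takes a point from camera to world coordinates). Camera axes: x right, y down, z forward; pixel columns grow to the right and rows downward; lengths in m; the calibration is good to about 2 mm. A picture is of the moment at which its call begins. There is no depth.
- bot.job_done(): hands the job in, once; it reports no verdict.
The state is a dict: "time_s": time; "joint_positions": joint angles; "qvel": joint speeds; "joint_torque": joint torques, N m; "tcp_pos": TCP position; "tool_rot": TCP orientation; "ft_force": force on the tool from outside, world axes, zero at the start; "torque": the same for the moment, N m; "grip_width": finger opening in m.
Only numpy, scipy, OpenCV 4.12 (cv2) and the standard library are available. Lean on these libraries where they do the work, as an engineer would, in place of code of your own. Each camera call takes 0.05 s, during which the arm holds its last target. There are 200 camera calls.

TASK

The larger steel insert block has been left standing on end at the open end of the loading nest. Push it over so that it lies flat on the nest's floor between the two rails, bored face up, and then push it along until it sits fully home against the end stop. Only push it: do not lift or carry the insert, and leave the other parts on the bench where they are.

Things in the scene. Friction and masses are not known exactly. Their poses are not given: they have to be found in the camera images.
- nest: Fixed metal loading nest. Origin: centre of its underside on the bench; x runs along the channel from the open end to the end stop, z up. Floor plate 150 (x) x 76 x 8 mm, so the channel floor is at z = 8 mm. Two rails along x, 8 mm high above the floor, leave a channel 44 mm wide (y -22 to +22). End stop: face at x = +60 mm, 18 mm high above the floor. Open end: x = -75 mm.
- insert_centre (a point): Centre of the loose ground steel block, 40 (x) x 62 (y) x 22 (z) mm, about 0.4 kg; z points out of its bored face. It starts standing on the nest's floor, 62 mm tall, 40 mm across the channel, bored face to the open end, centre at nest x -60 to -40 mm. Lying flat and home it is 22 mm high, 62 mm along the channel, its centre at nest x = +29 mm, 11 mm above the floor.
- small_insert_centre (a point): Centre of the smaller steel insert block, 28 x 28 mm and 50 mm tall, standing on end on the bench beside the nest. To be left alone.
- flanged_bush_centre (a point): Centre of a steel guide bush with a flange, 40 mm diameter, 35 mm high, standing on the bench beside the nest. To be left alone.
- ring_part_centre (a point): Centre of a flat steel spacer ring, 46 mm diameter, 12 mm high, on the bench beside the nest. To be left alone.
- vee_block_centre (a point): Centre of a steel V-block, 48 x 44 x 36 mm, on the bench beyond the nest's end stop. To be left alone.
- cap_screw_centre (a point): Centre of a black cap screw standing on its head, 15 mm diameter, 40 mm tall, on the bench beside the nest. To be left alone.
- stone_centre (a point): Centre of a dark oilstone, 25 x 75 x 10 mm, flat on the bench to the left. To be left alone.
There are look-alikes about, which are no part of the job. Several things have the shape of the nest; the one meant has the colours described above.

How it is judged (in metres and radians):
On the way, in this order (a step that is already met when the one before it is completed fails the run):
1. the insert lies flat in the nest, bored face up (angle between insert_centre's own z axis and vertical below 0.12 rad and z of insert_centre in the frame of nest below 0.023 m), for 0.2 s.
2. the insert is home against the end stop (x of insert_centre in the frame of nest above 0.0265 m), for 0.2 s.
At the end, for the whole second after the job is handed in: The insert lies flat on the nest's floor between the rails (within 0.08 rad, bored face up), lengthwise, at rest, its end within 2.5 mm of the end stop (angle between insert_centre's own z axis and vertical below 0.08 rad and x of insert_centre in the frame of nest between 0.0265 and 0.032 m and y of insert_centre in the frame of nest between -0.004 and 0.004 m and z of insert_centre in the frame of nest below 0.022 m and angle between the y axis of insert_centre and the x axis of nest, either way round below 0.12 rad and linear speed of insert below 0.01 m/s); the robot touches nothing.
It fails at once if the insert is lifted (z of insert_centre in the frame of nest above 0.05 m or (angle between insert_centre's own z axis and vertical below 0.3 rad and z of insert_centre in the frame of nest above 0.034 m)).
It fails at once if another part is moved more than 10 mm (distance of any of small_insert_centre, flanged_bush_centre, ring_part_centre, vee_block_centre, cap_screw_centre, stone_centre from where it was at the start of the episode above 0.01 m).
It also fails if it takes over 40 s, if anything falls off the work surface, if the arm or the gripper's body presses on something with over 40 N, if the wrist force passes 120 N, or if a joint passes its speed limit or range.

## Working session

There is one attempt and no reset: what is moved stays moved. The work goes in short steps, Python scripts to look and compute and a tool call to move; the robot and the scene stay as the last step left them, time stands still between calls to the robot, and variables do not carry over. Pictures are saved under pics/ and viewed, about 8 in all and at most 12, crops included, and the job is handed in when it is done.

Besides the shell and the picture viewer there is one more tool, called after "Request:" in YAML: its name, and indented under it one key for each argument. apply_moves: Moves the arm, as the interface text tells. Its arguments: {"type":"object","properties":{"moves":{"type":"array","items":{"type":"object","properties":{"x":{"type":"number"},"y":{"type":"number"},"z":{"type":"number"},"wx":{"type":"number"},"wy":{"type":"number"},"wz":{"type":"number"},"fingers":{"type":"number"}}}}},"required":["moves"]}

```bash
mkdir -p pics; ls
python3 - <<'E'
from workcell import bot
import cv2,numpy as np
for n in("scene","top"):
    c=bot.read_camera(n); cv2.imwrite(f"pics/{n}0.png",c["color"][:,:,::-1]); np.savez(f"{n}.npz",**c)
    print(n,c["intrinsics"].round(1).tolist(),c["pose"].round(4).tolist())
s=bot.read_state();print({k:np.round(v,3).tolist() for k,v in s.items()},bot.pinch_z)
E
```

```text
pics
scene [[458.7, 0.0, 311.2], [0.0, 458.7, 192.7], [0.0, 0.0, 1.0]] [[0.6255, -0.4649, 0.6266, -0.0399], [-0.7802, -0.3836, 0.4941, -0.5251], [0.0107, -0.798, -0.6026, 0.6224], [0.0, 0.0, 0.0, 1.0]]
top [[467.8, 0.0, 313.2], [0.0, 467.8, 206.0], [0.0, 0.0, 1.0]] [[0.0086, -0.9766, 0.215, 0.3418], [-1.0, -0.0083, 0.0024, -0.0476], [-0.0006, -0.215, -0.9766, 1.116], [0.0, 0.0, 0.0, 1.0]]
{'time_s': 0.1, 'joint_positions': [61.08, 15.843, 86.287, 0.002, 77.963, -6.932], 'qvel': [0.03, -0.038, -0.192, -0.1, 0.074, 0.069], 'joint_torque': [0.001, -41.771, -24.64, -0.0, 0.006, 0.0], 'tcp_pos': [0.215, 0.533, 0.231], 'tool_rot': [[0.374, 0.927, -0.001], [0.927, -0.374, -0.001], [-0.002, -0.0, -1.0]], 'ft_force': [0.627, -0.579, 0.012], 'torque': [0.01, -0.041, 0.021], 'grip_width': 0.085} 0.0187
```

View pics/scene0.png

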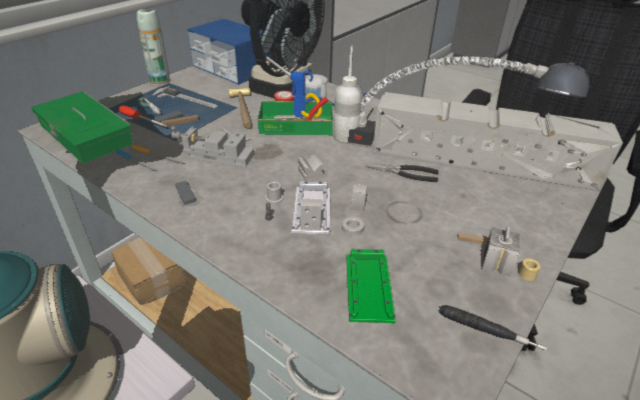

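View pics/top0.png

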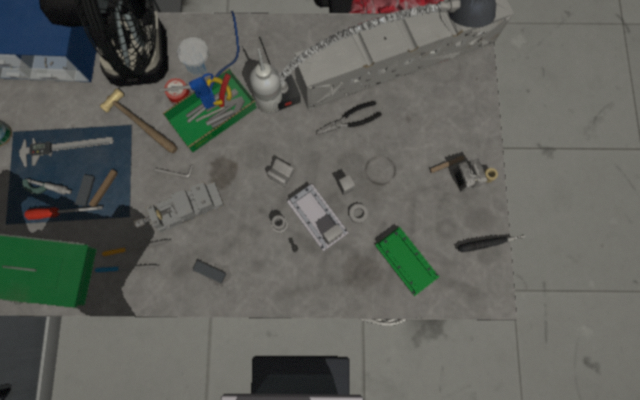

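The scene view shows the metal nest at about (312,207) and the top view at (317,216). The green look-alike tray is at scene (370,286) and top (406,260). I'll take close crops of both views.

Run:
```python
import cv2,numpy as np
a=cv2.imread("pics/scene0.png")[150:245,255:375]; b=cv2.imread("pics/top0.png")[145:265,255:375]
a=cv2.resize(a,None,fx=5,fy=5,interpolation=cv2.INTER_CUBIC);b=cv2.resize(b,None,fx=5,fy=5,interpolation=cv2.INTER_CUBIC)
cv2.imwrite("pics/ca.png",a);cv2.imwrite("pics/cb.png",b)
```

```text
(no output)
```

View pics/ca.png

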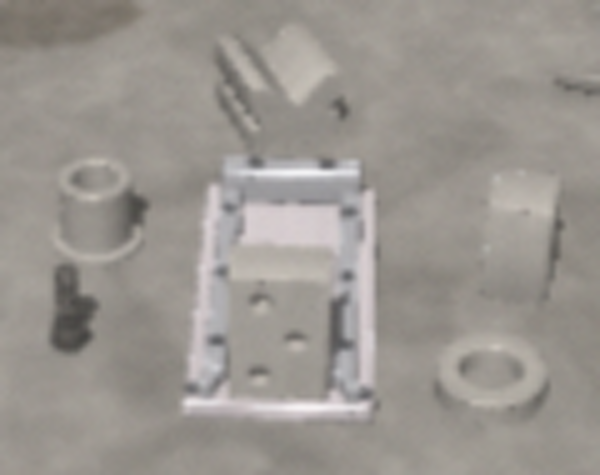

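View pics/cb.png

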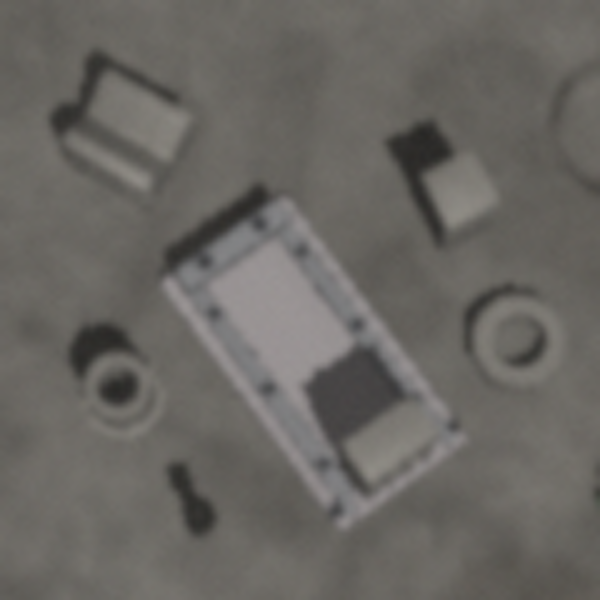

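Candidates: metal nest, top (317,216), versus the green tray, top (406,260). Insert on the nest, top about (333,233), versus small insert, top (346,183), V-block, top (281,168), and oilstone, top (209,271). The crops confirm the metal nest, with the bored block standing at its near, open end and its holes facing that end. Next I'll measure them.

```bash
cat > h.py <<'E'
import numpy as np,cv2
C={n:dict(np.load(n+".npz")) for n in("scene","top")}
def ray(n,uv,z,c=None):
    c=c or C[n]; d=c["pose"][:3,:3]@np.linalg.inv(c["intrinsics"])@[uv[0],uv[1],1]; o=c["pose"][:3,3]
    return o+d*(z-o[2])/d[2]
E
python3 - <<'E'
from h import *
# hand points from crops
T=lambda x,y:(255+x/5-.4,145+y/5-.4); S=lambda x,y:(255+x/5-.4,150+y/5-.4)
print("top nest corners: nearL,nearR,farL(z8), farR stop")
for p,z in(((340,529),.008),((466,437),.008),((163,282),.008)): print(ray("top",T(*p),z).round(4))
print("scene nest nearL,nearR");
for p in((183,405),(372,408)): print(ray("scene",S(*p),.008).round(4))
img=C["top"]["color"].astype(int); 
r,g,b=img[...,0],img[...,1],img[...,2]
m=((r+b-2*g>8)).astype(np.uint8); m[:180]=0;m[252:]=0;m[:,:285]=0;m[:,352:]=0
n,l,st,_=cv2.connectedComponentsWithStats(m); i=1+np.argmax(st[1:,4]); print(st[i])
pts=np.argwhere(l==i)[:,::-1].astype(np.float32)
w=np.array([ray("top",p,.008)[:2] for p in pts],np.float32)
R=cv2.minAreaRect(w);print("rect",R,cv2.boxPoints(R).round(4).tolist())
print("insert top z70, top view:",[ray("top",T(*p),.070)[:2].round(4).tolist() for p in((343,441),(410,396),(440,437),(370,487))])
print("scene top edge far L,R, near L,R:",[ray("scene",S(*p),.070)[:2].round(4).tolist() for p in((234,243),(336,246),(332,282),(230,279))])
print("scene base near L R z8:",[ray("scene",S(*p),.008)[:2].round(4).tolist() for p in((228,397),(326,402))])
E
```

```text
top nest corners: nearL,nearR,farL(z8), farR stop
[ 0.4779 -0.068   0.008 ]
[ 0.5226 -0.1282  0.008 ]
[0.5976 0.0186 0.008 ]
scene nest nearL,nearR
[ 0.4752 -0.0693  0.008 ]
[ 0.5218 -0.1289  0.008 ]
[309 211   2   2   2]
rect ((0.5719890594482422, -0.03587474673986435), (0.003461248707026243, 0.0), -135.06314086914062) [[0.573199987411499, -0.034699998795986176], [0.573199987411499, -0.034699998795986176], [0.5708000063896179, -0.03709999844431877], [0.5708000063896179, -0.03709999844431877]]
insert top z70, top view: [[0.5102, -0.068], [0.5311, -0.0984], [0.5124, -0.1119], [0.4893, -0.0803]]
scene top edge far L,R, near L,R: [[0.5081, -0.0686], [0.5321, -0.1008], [0.5133, -0.1134], [0.4897, -0.0819]]
scene base near L R z8: [[0.4903, -0.0801], [0.5129, -0.1124]]
```

Request:
apply_moves:
  moves:
    - {"x": 6.57,"y": -16.2,"z": -1,"wz": -15.23,"fingers": 1}
    - {"x": 6.57,"y": -16.2,"z": -1,"wz": -15.23,"fingers": 1}
    - {"x": 6.57,"y": -16.2,"z": -1,"wz": -15.23,"fingers": 1}
    - {"x": 6.57,"y": -16.2,"z": -1,"wz": -15.23,"fingers": 1}
    - {"x": 6.57,"y": -16.2,"z": -1,"wz": -15.23,"fingers": 1}
    - {"x": 6.57,"y": -16.2,"z": -1,"wz": -15.23,"fingers": 1}
    - {"x": 6.57,"y": -16.2,"z": -1,"wz": -15.23,"fingers": 1}
    - {"x": 6.57,"y": -16.2,"z": -1,"wz": -15.23,"fingers": 1}
    - {"x": 6.57,"y": -16.2,"z": -1,"wz": -15.23,"fingers": 1}
    - {"x": 6.57,"y": -16.2,"z": -1,"wz": -15.23,"fingers": 1}
    - {"x": 6.57,"y": -16.2,"z": -1,"wz": -15.23,"fingers": 1}
    - {"x": 6.57,"y": -16.2,"z": -1,"wz": -15.23,"fingers": 1}

```text
validation failed for argument at $.mo...
```

Request:
apply_moves:
  moves:
    - {"x": 0.5,"y": -1.0,"z": 0.0,"wx": 0.0,"wy": 0.0,"wz": -1.0,"fingers": 1.0}

```text
time_s: 0.22
tcp_pos: [0.2349, 0.4945, 0.2305]
tool_rot: [[0.5, 0.866, -0.001], [0.866, -0.5, 0.0], [0.0, -0.001, -1.0]]
ft_force: [1.1, -1.1, 0.7]
grip_width: 0.0696
```

Request:
apply_moves:
  moves:
    - {"x": 1.0,"y": -1.5,"z": 0.0,"wx": 0.0,"wy": 0.0,"wz": -1.3,"fingers": 1.0}
    - {"x": 1.5,"y": -3.0,"z": 0.0,"wx": 0.0,"wy": 0.0,"wz": -2.6,"fingers": 1.0}
    - {"x": 2.0,"y": -4.5,"z": 0.0,"wx": 0.0,"wy": 0.0,"wz": -3.9,"fingers": 1.0}
    - {"x": 2.6,"y": -6.0,"z": 0.0,"wx": 0.0,"wy": 0.0,"wz": -5.2,"fingers": 1.0}
    - {"x": 3.2,"y": -7.5,"z": 0.0,"wx": 0.0,"wy": 0.0,"wz": -6.5,"fingers": 1.0}
    - {"x": 3.8,"y": -9.0,"z": 0.0,"wx": 0.0,"wy": 0.0,"wz": -7.8,"fingers": 1.0}
    - {"x": 4.4,"y": -10.5,"z": 0.0,"wx": 0.0,"wy": 0.0,"wz": -9.1,"fingers": 1.0}
    - {"x": 5.0,"y": -12.0,"z": -0.5,"wx": 0.0,"wy": 0.0,"wz": -10.4,"fingers": 1.0}
    - {"x": 5.6,"y": -13.5,"z": -1.0,"wx": 0.0,"wy": 0.0,"wz": -11.7,"fingers": 1.0}
    - {"x": 6.07,"y": -15.23,"z": -1.0,"wx": 0.0,"wy": 0.0,"wz": -13.0,"fingers": 1.0}
    - {"x": 6.07,"y": -15.23,"z": -1.0,"wx": 0.0,"wy": 0.0,"wz": -14.22,"fingers": 1.0}
    - {"x": 6.07,"y": -15.23,"z": -1.0,"wx": 0.0,"wy": 0.0,"wz": -14.22,"fingers": 1.0}

```text
time_s: 1.72
tcp_pos: [0.4785, -0.1184, 0.1904]
tool_rot: [[0.588, -0.809, -0.001], [-0.809, -0.588, -0.0], [-0.0, 0.001, -1.0]]
ft_force: [-0.9, 0.7, -0.5]
grip_width: -0.0002
```

Request:
apply_moves:
  moves:
    - {"x": -0.02,"y": 0.1,"z": -1.2,"wx": 0.0,"wy": 0.0,"wz": 0.0,"fingers": 1.0}
    - {"x": -0.02,"y": 0.1,"z": -2.4,"wx": 0.0,"wy": 0.0,"wz": 0.0,"fingers": 1.0}
    - {"x": -0.02,"y": 0.1,"z": -3.2,"wx": 0.0,"wy": 0.0,"wz": 0.0,"fingers": 1.0}
    - {"x": -0.02,"y": 0.1,"z": -3.2,"wx": 0.0,"wy": 0.0,"wz": 0.0,"fingers": 1.0}
    - {"x": 0.18,"y": 0.25,"z": -3.2,"wx": 0.0,"wy": 0.0,"wz": 0.0,"fingers": 1.0}
    - {"x": 0.3,"y": 0.34,"z": -3.2,"wx": 0.0,"wy": 0.0,"wz": 0.0,"fingers": 1.0}
    - {"x": 0.38,"y": 0.4,"z": -3.2,"wx": 0.0,"wy": 0.0,"wz": 0.0,"fingers": 1.0}
    - {"x": 0.46,"y": 0.46,"z": -3.2,"wx": 0.0,"wy": 0.0,"wz": 0.0,"fingers": 1.0}
    - {"x": 0.54,"y": 0.51,"z": -3.2,"wx": 0.0,"wy": 0.0,"wz": 0.0,"fingers": 1.0}

```text
time_s: 2.85
tcp_pos: [0.4999, -0.0955, 0.0635]
tool_rot: [[0.591, -0.806, 0.0], [-0.806, -0.591, -0.0], [0.0, -0.0, -1.0]]
ft_force: [-0.9, -0.7, 0.8]
grip_width: 0.0002
```

```bash
cat > snap.py <<'E'
import sys,cv2,numpy as np
from workcell import bot
k=sys.argv[1]; o=[]
for n,(r,c) in(("scene",(150,255)),("top",(150,255))):
    im=bot.read_camera(n); np.savez(n+".npz",**im)
    o.append(cv2.resize(im["color"][r:r+100,c:c+100,::-1],None,fx=4,fy=4,interpolation=cv2.INTER_CUBIC))
cv2.imwrite(f"pics/{k}.png",np.hstack(o)); s=bot.read_state(); print(s["time_s"],s["tcp_pos"],s["ft_force"])
E
python3 snap.py s1
```

```text
2.95 [ 0.50009674 -0.09544376  0.06337305] [-0.20536916 -0.12535589 -0.16001724]
```

View pics/s1.png

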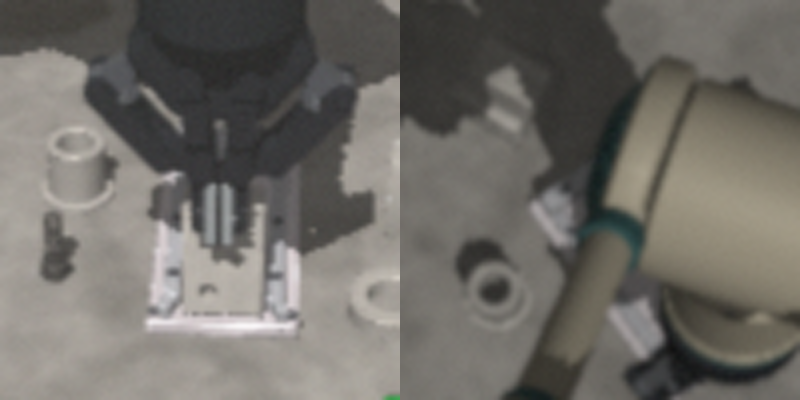

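The pads touch the near face and the lower edge has a shadow line under it at left-half (220,314). The block is tipping, not sliding, so I'll continue.

Request:
apply_moves:
  moves:
    - {"x": 0.08,"y": 0.06,"z": 0.0,"wx": 0.0,"wy": 0.0,"wz": 0.0,"fingers": 1.0}
    - {"x": 0.16,"y": 0.12,"z": 0.0,"wx": 0.0,"wy": 0.0,"wz": 0.0,"fingers": 1.0}
    - {"x": 0.24,"y": 0.18,"z": 0.0,"wx": 0.0,"wy": 0.0,"wz": 0.0,"fingers": 1.0}
    - {"x": 0.32,"y": 0.23,"z": 0.0,"wx": 0.0,"wy": 0.0,"wz": 0.0,"fingers": 1.0}
    - {"x": 0.4,"y": 0.29,"z": 0.0,"wx": 0.0,"wy": 0.0,"wz": 0.0,"fingers": 1.0}
    - {"x": 0.4,"y": 0.29,"z": 0.0,"wx": 0.0,"wy": 0.0,"wz": 0.0,"fingers": 1.0}
    - {"x": -0.4,"y": -0.29,"z": 0.3,"wx": 0.0,"wy": 0.0,"wz": 0.0,"fingers": 1.0}
    - {"x": -1.2,"y": -0.88,"z": 0.5,"wx": 0.0,"wy": 0.0,"wz": 0.0,"fingers": 1.0}
    - {"x": -1.6,"y": -1.17,"z": 0.5,"wx": 0.0,"wy": 0.0,"wz": 0.0,"fingers": 1.0}
    - {"x": -1.6,"y": -1.17,"z": 0.5,"wx": 0.0,"wy": 0.0,"wz": 0.0,"fingers": 1.0}

```text
time_s: 4.2
tcp_pos: [0.4347, -0.1428, 0.0835]
tool_rot: [[0.59, -0.808, -0.0], [-0.808, -0.59, 0.0], [-0.0, 0.0, -1.0]]
ft_force: [0.1, 0.4, 0.4]
grip_width: 0.0004
```

```bash
python3 snap.py s2
```

```text
4.3 [ 0.43623881 -0.14243102  0.08347178] [ 0.92031952 -0.4919366   0.92413228]
```

View pics/s2.png

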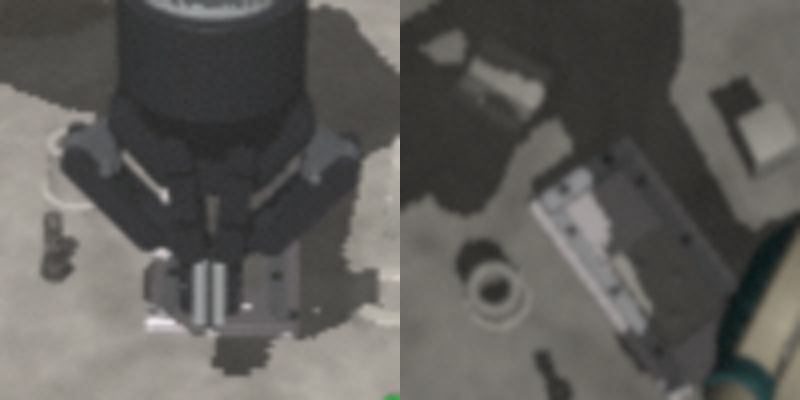

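The top view shows the block down in the channel, with its far edge near right-half (640,260), in the arm's shadow. Next I'll lower behind it and push along.

Request:
apply_moves:
  moves:
    - {"x": 0.03,"y": -0.04,"z": -0.9,"wx": 0.0,"wy": 0.0,"wz": 0.0,"fingers": 1.0}
    - {"x": 0.03,"y": -0.04,"z": -1.62,"wx": 0.0,"wy": 0.0,"wz": 0.0,"fingers": 1.0}
    - {"x": 0.03,"y": -0.04,"z": -1.62,"wx": 0.0,"wy": 0.0,"wz": 0.0,"fingers": 1.0}
    - {"x": 0.6,"y": 0.38,"z": -1.62,"wx": 0.0,"wy": 0.0,"wz": 0.0,"fingers": 1.0}
    - {"x": 1.1,"y": 0.74,"z": -1.62,"wx": 0.0,"wy": 0.0,"wz": 0.0,"fingers": 1.0}
    - {"x": 1.5,"y": 1.04,"z": -1.62,"wx": 0.0,"wy": 0.0,"wz": 0.0,"fingers": 1.0}
    - {"x": 1.7,"y": 1.18,"z": -1.62,"wx": 0.0,"wy": 0.0,"wz": 0.0,"fingers": 1.0}
    - {"x": 1.82,"y": 1.27,"z": -1.62,"wx": 0.0,"wy": 0.0,"wz": 0.0,"fingers": 1.0}
    - {"x": 1.94,"y": 1.36,"z": -1.62,"wx": 0.0,"wy": 0.0,"wz": 0.0,"fingers": 1.0}
    - {"x": 2.06,"y": 1.45,"z": -1.62,"wx": 0.0,"wy": 0.0,"wz": 0.0,"fingers": 1.0}
    - {"x": 2.18,"y": 1.54,"z": -1.62,"wx": 0.0,"wy": 0.0,"wz": 0.0,"fingers": 1.0}

```text
time_s: 5.68
tcp_pos: [0.5223, -0.0809, 0.0185]
tool_rot: [[0.591, -0.807, -0.001], [-0.807, -0.591, -0.0], [-0.001, 0.001, -1.0]]
ft_force: [-2.9, -1.7, 2.1]
grip_width: 0.0
```

```bash
python3 snap.py s3
```

```text
5.775 [ 0.52349292 -0.08051346  0.01846299] [-0.15172743 -0.6232198   1.07361799]
```

View pics/s3.png

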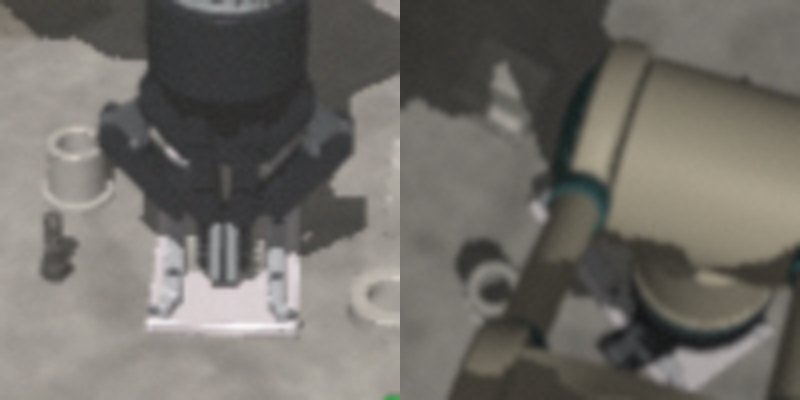

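Request:
apply_moves:
  moves:
    - {"x": 0.1,"y": 0.07,"z": 0.0,"wx": 0.0,"wy": 0.0,"wz": 0.0,"fingers": 1.0}
    - {"x": 0.2,"y": 0.15,"z": 0.0,"wx": 0.0,"wy": 0.0,"wz": 0.0,"fingers": 1.0}
    - {"x": 0.3,"y": 0.22,"z": 0.0,"wx": 0.0,"wy": 0.0,"wz": 0.0,"fingers": 1.0}
    - {"x": 0.4,"y": 0.29,"z": 0.0,"wx": 0.0,"wy": 0.0,"wz": 0.0,"fingers": 1.0}
    - {"x": 0.48,"y": 0.35,"z": 0.0,"wx": 0.0,"wy": 0.0,"wz": 0.0,"fingers": 1.0}
    - {"x": 0.54,"y": 0.4,"z": 0.0,"wx": 0.0,"wy": 0.0,"wz": 0.0,"fingers": 1.0}
    - {"x": 0.57,"y": 0.42,"z": 0.0,"wx": 0.0,"wy": 0.0,"wz": 0.0,"fingers": 1.0}

```text
time_s: 6.65
tcp_pos: [0.5459, -0.0638, 0.0184]
tool_rot: [[0.591, -0.806, 0.0], [-0.806, -0.591, -0.0], [0.0, -0.0, -1.0]]
ft_force: [-2.2, -1.0, -0.3]
grip_width: 0.0002
```

Request:
apply_moves:
  moves:
    - {"x": 0.03,"y": 0.02,"z": 0.0,"wx": 0.0,"wy": 0.0,"wz": 0.0,"fingers": 1.0}
    - {"x": 0.05,"y": 0.04,"z": 0.0,"wx": 0.0,"wy": 0.0,"wz": 0.0,"fingers": 1.0}

```text
time_s: 6.9
tcp_pos: [0.5478, -0.0624, 0.0185]
tool_rot: [[0.591, -0.807, 0.0], [-0.807, -0.591, -0.0], [0.0, -0.0, -1.0]]
ft_force: [-1.4, -1.0, -1.6]
grip_width: -0.0001
```

Request:
apply_moves:
  moves:
    - {"x": 0.03,"y": 0.02,"z": 0.0,"wx": 0.0,"wy": 0.0,"wz": 0.0,"fingers": 1.0}

```text
time_s: 7.02
tcp_pos: [0.5485, -0.0618, 0.0185]
tool_rot: [[0.592, -0.806, -0.001], [-0.806, -0.592, -0.001], [-0.0, 0.001, -1.0]]
ft_force: [-3.3, -3.9, 0.8]
grip_width: -0.0003
```

Request:
apply_moves:
  moves:
    - {"x": 0.02,"y": 0.02,"z": 0.0,"wx": 0.0,"wy": 0.0,"wz": 0.0,"fingers": 1.0}

```text
time_s: 7.15
tcp_pos: [0.5485, -0.0618, 0.0185]
tool_rot: [[0.592, -0.806, -0.003], [-0.806, -0.592, -0.002], [0.0, 0.003, -1.0]]
ft_force: [-4.6, -5.9, 1.9]
grip_width: -0.0001
```

Request:
apply_moves:
  moves:
    - {"x": 0.02,"y": 0.015,"z": 0.0,"wx": 0.0,"wy": 0.0,"wz": 0.0,"fingers": 1.0}

```text
time_s: 7.28
tcp_pos: [0.5485, -0.0618, 0.0185]
tool_rot: [[0.593, -0.805, -0.004], [-0.805, -0.593, -0.003], [-0.0, 0.005, -1.0]]
ft_force: [-7.4, -7.8, 3.0]
grip_width: -0.0002
```

Request:
apply_moves:
  moves:
    - {"x": 0.02,"y": 0.015,"z": 0.0,"wx": 0.0,"wy": 0.0,"wz": 0.0,"fingers": 1.0}

```text
time_s: 7.4
tcp_pos: [0.5485, -0.0618, 0.0185]
tool_rot: [[0.593, -0.805, -0.006], [-0.805, -0.593, -0.004], [-0.0, 0.007, -1.0]]
ft_force: [-8.6, -10.8, 3.7]
grip_width: -0.0003
```

The tool has stopped dead while the force keeps rising, so the block is against the stop, at the predicted place (tool at nest x = -0.0136, predicted -0.013). I'll hold briefly, then back off clear of the block and check.

Request:
apply_moves:
  moves:
    - {"x": 0.0,"y": 0.0,"z": 0.0,"wx": 0.0,"wy": 0.0,"wz": 0.0,"fingers": 1.0}
    - {"x": 0.0,"y": 0.0,"z": 0.0,"wx": 0.0,"wy": 0.0,"wz": 0.0,"fingers": 1.0}
    - {"x": -0.2,"y": -0.15,"z": 0.0,"wx": 0.0,"wy": 0.0,"wz": 0.0,"fingers": 1.0}
    - {"x": -0.8,"y": -0.59,"z": 0.3,"wx": 0.0,"wy": 0.0,"wz": 0.0,"fingers": 1.0}
    - {"x": -1.6,"y": -1.2,"z": 1.6,"wx": 0.0,"wy": 0.0,"wz": 0.0,"fingers": 1.0}
    - {"x": -2.4,"y": -1.8,"z": 3.0,"wx": 0.0,"wy": 0.0,"wz": 0.0,"fingers": 1.0}
    - {"x": -3.0,"y": -2.2,"z": 4.4,"wx": 0.0,"wy": 0.0,"wz": 0.0,"fingers": 1.0}
    - {"x": -3.4,"y": -3.5,"z": 5.0,"wx": 0.0,"wy": 0.0,"wz": 0.0,"fingers": 1.0}
    - {"x": -3.8,"y": -5.0,"z": 5.0,"wx": 0.0,"wy": 0.0,"wz": 0.0,"fingers": 1.0}
    - {"x": -4.2,"y": -6.5,"z": 5.0,"wx": 0.0,"wy": 0.0,"wz": 0.0,"fingers": 1.0}
    - {"x": -4.2,"y": -6.5,"z": 5.0,"wx": 0.0,"wy": 0.0,"wz": 0.0,"fingers": 1.0}

```text
time_s: 8.78
tcp_pos: [0.3831, -0.3239, 0.2189]
tool_rot: [[0.587, -0.81, 0.003], [-0.81, -0.587, -0.003], [0.004, -0.0, -1.0]]
ft_force: [-0.7, 0.5, -0.8]
grip_width: -0.0002
```

```bash
python3 snap.py s4
```

```text
8.875 [ 0.38338283 -0.3199842   0.21845779] [ 0.19154869 -0.06835392  0.44531883]
```

View pics/s4.png

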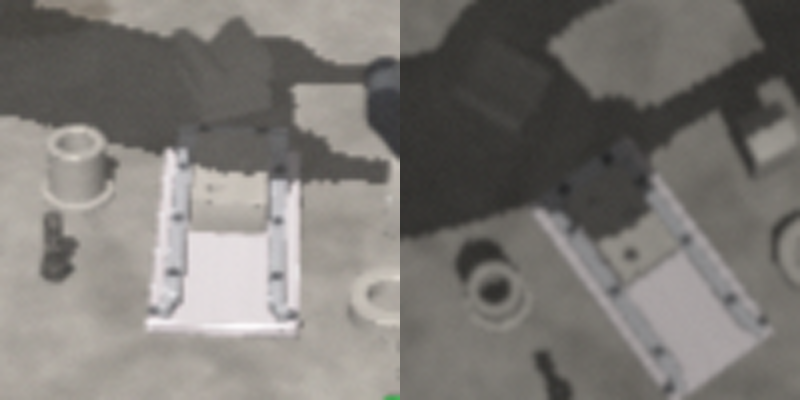

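The block lies flat with its bores up, between the rails. Its near end base is at left-half (188,232)–(266,235). I'll check the numbers.

Run:
```python
from h import *
O=np.array([.5599,-.0543]);a=np.radians(36.2);R=np.array([[np.cos(a),np.sin(a)],[-np.sin(a),np.cos(a)]])
f=lambda n,x,y,z:(R@(ray(n,(255+(x%400)/4-.4,150+y/4-.4),z)[:2]-O)*1000).round(1)
print("near base scene",f("scene",188,232,.008),f("scene",266,235,.008))
print("near base top",f("top",627,291,.008),f("top",688,246,.008))
print("near nest edge scene",f("scene",147,322,.008),f("scene",299,325,.008))
```

```text
near base scene [-2.9 21.6] [ -3.1 -19.9]
near base top [-3.6 19.6] [ -2.7 -26.4]
near nest edge scene [-75.7  37.8] [-73.7 -38.4]
```

```bash
python3 -c "
from workcell import bot
print(bot.job_done())"
```

```text
the job is handed in; nothing more can be done
None
```

I pushed the standing insert over with the shut fingers, high on its bored face. Then I slid it along the channel until the tool stopped dead against a rising force (about 14 N), and backed well clear before handing in.

**Position:** the last picture shows the insert flat between the rails, bores up and square to the channel. Its near end measures about nest x = -3 mm in both views, where fully home is -2 mm. That is within the 2 mm calibration error and the 2.5 mm allowance. The tool stopped at nest x = -13.6 mm, against -13 mm predicted for home.

**Disagreement:** one near-end corner read from the top view gave y = -26 mm, outside the channel. I took it as a misread pixel, because the scene view gave +21.6 and -19.9 mm.

**Not checked:** the arm's shadow covered the end stop, so I did not see the far-end gap directly. I did not measure the other parts afterwards. In the last picture none looks moved, but it shows the V-block only in shadow, the ring only in part and the oilstone not at all.

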